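Close the guard round a transformer and run the bench test

TASK

Raise the three hinged guard panels (front, left and right) fully upright, so that with the fixed rear wall they make an open box round the transformer. Only then twist the spring-loaded test knob clockwise to its stop and let go, so that it springs all the way back. Do not shift the transformer, and leave the other things on the bench alone.

Things in the scene. Friction and masses are not known exactly. Their poses are not given: they have to be found in the camera images.
- bay: test bay fixed to the bench: grey block 124 x 124 x 45 mm, origin at the centre of its underside; x towards the fixed rear wall, y towards the left panel. Rear wall: 4 mm thick at x = +62, 68 mm high above the block. Hinge lines lie 45 mm above the origin, front at x = -64, left at y = +64, right at y = -64 mm, each panel centred on its side; panels 4 mm thick, 68 mm deep, then neck and pull.
- front_panel (a joint): aluminium guard panel, 112 mm wide, hinged to the bay's front (-x) edge. Joint angle in rad: 0 = lying out flat and level, 1.571 = standing upright against its stop (the box closed). The hinge is stiff: the panel stays where it is left.
- left_panel (a joint): aluminium guard panel, 112 mm wide, hinged to the bay's left (+y) edge. Joint angle in rad: 0 = lying out flat and level, 1.571 = standing upright against its stop (the box closed). The hinge is stiff: the panel stays where it is left.
- right_panel (a joint): aluminium guard panel, 112 mm wide, hinged to the bay's right (-y) edge. Joint angle in rad: 0 = lying out flat and level, 1.571 = standing upright against its stop (the box closed). The hinge is stiff: the panel stays where it is left.
- front_panel_grip (a point): centre of the front panel's black barrel-shaped pull, 14 mm diameter, 34 mm long, parallel to the hinge, free at both ends, on a 12 mm wide neck; 96 mm from the hinge line, 28 mm beyond the panel's straight edge. Frame turns with the panel: -x from hinge to pull, y along the hinge, z normal to the inner face (up when flat).
- left_panel_grip (a point): centre of the left panel's black barrel-shaped pull, 14 mm diameter, 34 mm long, parallel to the hinge, free at both ends, on a 12 mm wide neck; 96 mm from the hinge line, 28 mm beyond the panel's straight edge. Frame turns with the panel: -x from hinge to pull, y along the hinge, z normal to the inner face (up when flat).
- right_panel_grip (a point): centre of the right panel's black barrel-shaped pull, 14 mm diameter, 34 mm long, parallel to the hinge, free at both ends, on a 12 mm wide neck; 96 mm from the hinge line, 28 mm beyond the panel's straight edge. Frame turns with the panel: -x from hinge to pull, y along the hinge, z normal to the inner face (up when flat).
- transformer: loose transformer, 0.85 kg, laminated steel core 70 x 58 mm with white bobbin, 54 mm tall (brass pins to 58 mm), standing on the bay's block, at least 12 mm clear of the raised panels; origin at the centre of its underside.
- switch_box: grey test switch box fixed to the bench, 100 (x) x 90 (y) x 45 mm tall, with the black test knob at the centre of its top; origin at the centre of its underside. It may stand on either side of the bay.
- knob_grip (a point): on the test knob's vertical axis, 77 mm above the bench, at the height to grip: the knob is an upright bar 64 mm long (its own x axis), 16 mm thick (its y), from 57 to 91 mm above the bench, on a 52 mm disc. The frame turns with the knob.
- test_knob (a joint): test knob angle in rad: 0 at rest (bar along the switch box's x), grows clockwise seen from above up to its stop at 1.2; a spring (0.04 to 0.16 Nm) drives it back to 0.
- multimeter: bystander: loose grey handheld meter lying flat, 150 x 80 x 34 mm (dial to 44 mm), origin at the centre of its underside; across the bay from the switch box.
- iron_stand: bystander: loose soldering iron in its stand, foot 130 x 80 mm, iron rising along +x to 165 mm high, 170 mm out from the origin at the centre of the foot's underside.
- wire_spool: bystander: standing spool of copper wire, 68 mm diameter, 55 mm tall, origin at the centre of its underside.
- screwdriver: bystander: screwdriver about 190 mm long lying along its x axis behind the bay.
Not all that is in view belongs to the job. Of the things that look like the switch_box, take the one that is nearest to the robot's base at the start.

How it is judged (in metres and radians):
On the way, in this order (a step that is already met when the one before it is completed fails the run):
1. all three panels stand upright (value of joint each of front_panel, left_panel, right_panel above 1.46 rad), for 0.2 s.
2. the test knob is turned clockwise to its stop, the panels upright (all of step 1 and value of joint test_knob above 1.1 rad), for 0.1 s.
At the end, for the whole second after the job is handed in: All three panels stand upright (joint over 1.46 rad, stop at 1.571) and still, the test knob has sprung back (under 0.08 rad), and the transformer stands upright and at rest in the bay (all of step 1 and value of joint test_knob below 0.08 rad and velocity of joint each of front_panel, left_panel, right_panel below 0.1 rad/s and angle between transformer's own z axis and vertical below 0.1 rad and linear speed of transformer below 0.02 m/s); the robot touches nothing.
It fails at once if the test knob is turned (over 0.4 rad) while a panel is not upright (value of joint test_knob above 0.4 rad and not (value of joint each of front_panel, left_panel, right_panel above 1.46 rad)).
It fails at once if the transformer is shifted by more than 15 mm (distance of transformer from where it was at the start of the episode above 0.015 m).
It fails at once if the multimeter, soldering iron stand, wire spool or screwdriver is moved by more than 30 mm (distance of any of multimeter, iron_stand, wire_spool, screwdriver from where it was at the start of the episode above 0.03 m).
It also fails if it takes over 67 s, if anything falls off the work surface, if the arm or the gripper's body presses on something with over 40 N, if the wrist force passes 120 N, or if a joint passes its speed limit or range.

ROBOT

A 6-joint arm with a two-finger parallel gripper is mounted at the origin on the work surface. World frame = base frame: x ahead of the robot, y to its left, z up, the work surface at z = 0. Lengths are in mm, angles in rad, forces in N, time in s.
With the tool pointing down it reaches from about 275 to 750 mm from the base axis. Payload 10.2 kg.
Tool frame: the origin (TCP) lies at the very end of the fingers, on their centre line; the grasp point (between the pads) lies ctrl.grip_depth behind it (ctrl.grip_depth is the distance from the TCP to the grasp point, in mm); z points along the fingers, y is the direction in which the jaws open and shut (so a half turn about z gives the same grasp; the last joint's range is limited). The gripper opens to 85 mm and grips with 20 to 120 N. Pads are 22 mm wide; open, the fingers measure 114 mm over their backs; the gripper's body (76 mm by 85 mm) begins 54 mm behind the grasp point. The pads swing forward as they close: fully open they stand 13 mm farther back than shut.
Start: joints at [-1.5, 0.313, 1.498, -0, 1.331, -0.223], TCP at [152.022, -502.514, 231.294] pointing down, gripper open.
Joint ranges: [-2.94, 2.94], [-0.97, 2.17], [0.19, 2.56], [-1.23, 4.37], [0.02, 3.11], [-2.88, 2.88]. Speed limits (rad/s): [2.39, 2.39, 3.01, 3.14, 3.14, 3.14].

INTERFACE

Orientations are given as a unit quaternion [w, x, y, z].
In Python, from rig import telemetry, eyes, ctrl, nets gives the robot as it stands. The module is installed in compiled form; this text tells all that it offers.
- The arm moves only by the tool drive_tool, never from a script. Its argument "series" is text: rows parted by semicolons, each of 7 numbers parted by spaces: the shift along the tool's x, y, z normalised to -1 to 1, where 1 is 0.12 m, then the turn, a rotation vector about the tool's x, y, z normalised to -1 to 1, where 1 is 0.5 rad, then the opening, from 0 (shut) to 1 (fully open). In form: tx ty tz wx wy wz hand; .... A call has 1 to 20 rows; each row is the pose to reach, as a shift and turn from the pose measured when the call began, along the tool's axes at that moment; what a row does not reach only later rows make up. A row lasts 1/10 s, in which the tool goes at most 50 mm and 8.59 degrees, less where a joint would pass 70% of its speed; a pose out of reach is approached as far as the arm can. A call with a number of a shift or a turn outside -1 to 1 is refused whole. A call with a gripper value outside its range is refused whole. The fingers move at their own pace and stop on an object; "newtons" is the grip in N (left out, the last holds). Time passes only in rows, so rows that repeat a pose let the fingers close. It gives the time, the measured TCP pose, the force and the opening at its end, in the units of the state.
- telemetry.sense(): the state, without advancing time (a new reading comes with each control period).
- eyes.capture(name): name is "scene" or "top" or "wrist"; returns a dict with "frame" (480x640x3 uint8, red, green, blue), "fx", "fy", "cx", "cy" (pixels), "view" (4x4, takes a point from world to camera coordinates). Camera axes: x right, y up, looking along -z (the intrinsics and any distortion apply to the point x, -y, -z); pixel columns grow to the right and rows downward; lengths in mm; the calibration is good to about 2 mm. A picture is of the moment at which its call begins. There is no depth.
- ctrl.finish_job(): hands the job in, once; it reports no verdict.
Trained networks look in a picture, given as the dict that the camera call returned (one of the last four; its "shot" number tells which), for a name from the list of things; names that differ only in an ending like _2 or _b are one class to them, and where a whole thing is asked for, a point or a joint stands for the part that bears it (a point fixed in the world has none). Each returns a list of dicts, best first, with "confidence" (0 to 1); they miss things now and then, are a little off and sometimes report something else, mostly with a low value. They report only what shows in the picture. A call takes as long as a camera call. They do not tell look-alikes from the thing itself.
- nets.spot_in(name, picture): "rect" ([left, top, right, bottom] in pixels, round what is visible of it).
The state is a dict: "time_s": time; "joints": joint angles; "dq": joint speeds; "tau": joint torques, N m; "eef_pos": TCP position; "ee_rot": TCP orientation; "force": force on the tool from outside, world axes, zero at the start; "wrist_torque": the same for the moment, N m; "grip_width": opening from 0.0 (shut) to 1.0 (fully open).
Only numpy, scipy, OpenCV 4.12 (cv2) and the standard library are available. Lean on these libraries where they do the work, as an engineer would, in place of code of your own. Each camera call takes 0.05 s, during which the arm holds its last target. There are 200 camera calls.

## Working session

There is one attempt and no reset: what is moved stays moved. The work goes in short steps, Python scripts to look and compute and a tool call to move; the robot and the scene stay as the last step left them, time stands still between calls to the robot, and variables do not carry over. Pictures are saved under pics/ and viewed, about 8 in all and at most 12, crops included, and the job is handed in when it is done.

Besides the shell and the picture viewer there is one more tool, called after "Request:" as name(argument=value, ...), one argument or row to a line, values as JSON. drive_tool: Moves the arm, as the interface text tells. Scaled input: -1 to 1 covers 0.12 m each way for a shift and 0.5 rad each way for a turn. Its arguments: {"type":"object","properties":{"series":{"type":"string"},"newtons":{"type":"number"}},"required":["series"]}

```bash
mkdir -p pics
cat > h.py <<'E'
import numpy as np,cv2
from rig import telemetry,eyes,ctrl,nets
E
python3 - <<'E'
from h import *
print(telemetry.sense(), ctrl.grip_depth)
out=[]
for n in ["scene","top"]:
    p=eyes.capture(n); cv2.imwrite(f"pics/{n}0.png",p["frame"][:,:,::-1])
    print(n,p["fx"],p["fy"],p["cx"],p["cy"],[k for k in p]);print(np.round(p["view"],4).tolist())
    for o in ["bay","transformer","switch_box","knob_grip","front_panel_grip","left_panel_grip","right_panel_grip","multimeter","iron_stand","wire_spool","screwdriver"]:
        print(o,[(np.round(d["rect"]).astype(int).tolist(),round(d["confidence"],2)) for d in nets.spot_in(o,p)[:4]])
E
```

```text
{'time_s': 0.0, 'joints': array([-1.50038184e+00,  3.13463256e-01,  1.49845419e+00, -3.71346456e-06,
        1.33100684e+00, -2.23417100e-01]), 'dq': array([ 0.0010876 ,  0.00214663,  0.00051438, -0.00017788,  0.00114833,
       -0.00163134]), 'tau': array([-1.75366058e-04, -4.12264824e+01, -2.59743351e+01, -1.65221704e-04,
        4.17257994e-03, -1.00562886e-05]), 'eef_pos': array([ 152.01114112, -502.23447011,  230.72185973]), 'ee_rot': array([-6.64004827e-04,  9.89226988e-01,  1.46388259e-01,  4.90879615e-05]), 'force': array([ 0.56604466, -0.14174175, -0.12491142]), 'wrist_torque': array([ 0.02163479,  0.03071091, -0.0375656 ]), 'grip_width': 0.9978843678565825} 18.700000000000003
scene 620.3489232083803 620.3489232083803 313.5530881445726 241.5187533909949 ['frame', 'fx', 'fy', 'cx', 'cy', 'view', 'shot']
[[-0.7306, 0.6825, 0.0209, 498.8245], [-0.4015, -0.4541, 0.7953, 124.7871], [0.5523, 0.5727, 0.6058, -1976.9406], [0.0, 0.0, 0.0, 1.0]]
bay [([288, 226, 390, 296], 0.88)]
transformer [([322, 242, 355, 269], 0.58)]
switch_box [([190, 170, 230, 208], 0.8), ([220, 238, 270, 289],
[... 838 characters left out ...]
sformer [([279, 234, 307, 269], 0.97), ([86, 103, 155, 227], 0.23)]
switch_box [([423, 273, 465, 322], 0.93), ([486, 288, 533, 345], 0.9), ([343, 157, 395, 208], 0.67), ([499, 221, 546, 266], 0.64)]
knob_grip [([437, 282, 460, 314], 0.87), ([518, 228, 542, 258], 0.78), ([501, 304, 526, 334], 0.69), ([361, 161, 384, 194], 0.61)]
front_panel_grip [([273, 278, 318, 327], 0.56)]
left_panel_grip [([219, 233, 267, 283], 0.58)]
right_panel_grip [([319, 227, 368, 276], 0.62), ([264, 135, 283, 199], 0.34)]
multimeter [([101, 246, 149, 318], 0.78), ([216, 228, 265, 281], 0.23)]
iron_stand [([84, 101, 154, 224], 0.93)]
wire_spool [([427, 198, 461, 232], 0.86)]
screwdriver [([262, 132, 280, 175], 0.67)]
```

Run:
```python
import cv2
a=cv2.imread("pics/top0.png")[90:370,70:570]
cv2.imwrite("pics/a.png",cv2.resize(a,(800,448),interpolation=cv2.INTER_CUBIC))
b=cv2.imread("pics/scene0.png")[130:430,170:510]
cv2.imwrite("pics/b.png",cv2.resize(b,(680,600),interpolation=cv2.INTER_CUBIC))
```

```text
(no output)
```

View pics/a.png

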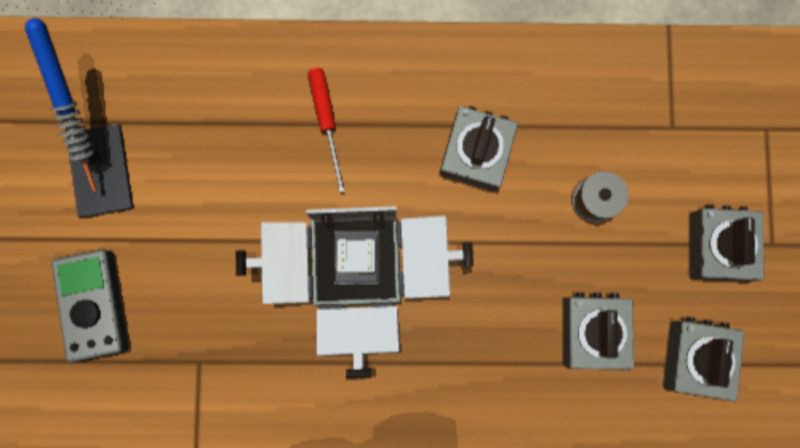

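View pics/b.png

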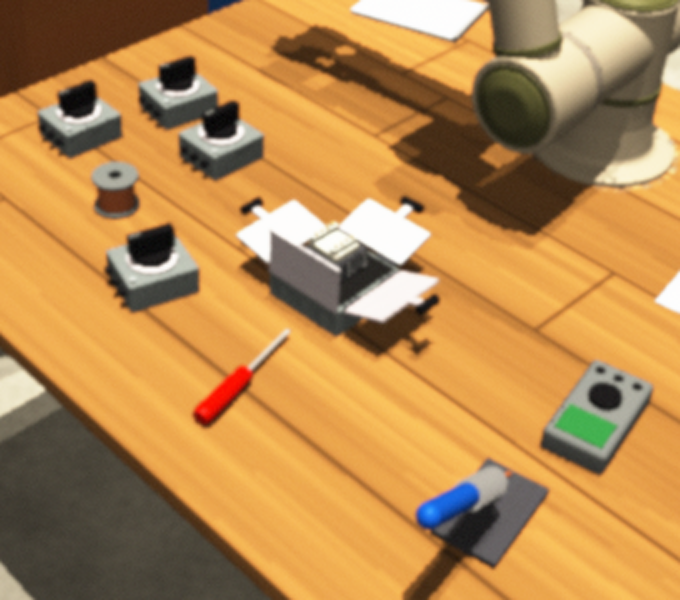

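The top view shows the bay at centre (crop ~(355,255)) with its panels lying flat. There are four look-alike switch boxes to its right, at crop (600,330), (703,360), (727,243) and (480,147). The spool, meter, iron and screwdriver are clear of the work.

```bash
cat >> h.py <<'E'
def ray(p,u,v):
    V=np.array(p["view"]);R=V[:3,:3];c=-R.T@V[:3,3]
    d=R.T@np.array([(u-p["cx"])/p["fx"],-(v-p["cy"])/p["fy"],-1]);return c,d
def atz(p,u,v,z):
    c,d=ray(p,u,v);return c+d*(z-c[2])/d[2]
def proj(p,X):
    V=np.array(p["view"]);q=V[:3,:3]@np.asarray(X,float)+V[:3,3]
    return np.array([p["cx"]+p["fx"]*q[0]/-q[2],p["cy"]-p["fy"]*q[1]/-q[2]])
E
python3 - <<'E'
from h import *
p=eyes.capture("top")
f=lambda u,v,z:np.round(atz(p,70+u/1.6,90+v/1.6,z),1)
print("cam",ray(p,0,0)[0])
for n,u,v,z in [("boxA",606,333,77),("boxB",711,362,77),("boxC",738,242,77),("boxD",484,142,77),("pullL",241,263,45),("pullR",467,257,45),("pullF",360,373,45),("blkFL",312,304,45),("blkFR",400,303,45),("wallL",308,209,113),("wallR",397,207,113),("knA0",606,312,91),("knA1",608,356,91),("trafo",356,254,54),("spool",605,193,55)]:
    x=f(u,v,z);print(n,x,round(np.hypot(*x[:2])))
E
```

```text
cam [ 497.13312175  -68.94218755 1031.02287114]
boxA [ 474.6 -371.6   77. ] 603
boxB [ 436.2 -514.2   77. ] 674
boxC [ 600.7 -559.1   77. ] 821
boxD [ 739. -207.   77.] 767
pullL [569.3 133.6  45. ] 585
pullR [ 580.  -186.1   45. ] 609
pullF [416.9 -36.   45. ] 418
blkFL [512.2  32.5  45. ] 513
blkFR [514.3 -91.2  45. ] 522
wallL [636.7  33.1 113. ] 638
wallR [640.4 -85.1 113. ] 646
knA0 [ 503.  -367.9   91. ] 623
knA1 [ 444.4 -369.    91. ] 578
trafo [582.4 -28.8  54. ] 583
spool [ 672.  -382.5   55. ] 773
```

Box A at about (475,-371) is the nearest to the base, so its knob is the one to turn. I'll move above the bay for a wrist-camera view.

Request:
drive_tool(
  series="1 -0.55 -0.25 0 0 0 1;1 -0.55 -0.25 0 0 0 1;1 -0.55 -0.25 0 0 0 1;1 -0.55 -0.25 0 0 0 1",
)

```text
time_s: 1.65
eef_pos: [250.3, -402.3, 262.9]
ee_rot: [0.001, 0.989, 0.149, 0.001]
force: [0.1, 0.1, -0.6]
grip_width: 0.999
```

Request:
drive_tool(
  series="1 -0.55 -0.25 0 0 0 1;1 -0.55 -0.25 0 0 0 1;1 -0.55 -0.25 0 0 0 1;1 -0.55 -0.25 0 0 0 1",
)

```text
time_s: 2.05
eef_pos: [348.0, -301.7, 294.1]
ee_rot: [0.002, 0.989, 0.151, 0.001]
force: [0.0, -1.4, -0.2]
grip_width: 1.0
```

Request:
drive_tool(
  series="1 -0.55 -0.25 0 0 0 1;1 -0.55 -0.25 0 0 0 1;1 -0.55 -0.25 0 0 0 1;1 -0.55 -0.25 0 0 0 1",
)

```text
time_s: 2.45
eef_pos: [444.9, -200.8, 324.8]
ee_rot: [0.002, 0.988, 0.153, 0.002]
force: [0.4, -0.9, -0.3]
grip_width: 0.999
```

Request:
drive_tool(
  series="1 -0.55 -0.25 0 0 0 1;1 -0.55 -0.25 0 0 0 1;1 -0.55 -0.25 0 0 0 1;1 -0.55 -0.25 0 0 0 1;1 -0.55 -0.25 0 0 0 1",
)

```text
time_s: 2.95
eef_pos: [539.0, -102.5, 354.0]
ee_rot: [0.002, 0.988, 0.153, 0.002]
force: [0.1, 0.1, -0.1]
grip_width: 0.998
```

Request:
drive_tool(
  series="0 0 0 0 0 -0.87 1;0 0 0 0 0 -0.87 1;0 0 0 0 0 -0.87 1;0 0 0 0 0 -0.87 1",
)

```text
time_s: 3.35
eef_pos: [538.1, -104.4, 353.6]
ee_rot: [0.002, 0.932, 0.362, 0.001]
force: [-0.7, 0.3, -0.0]
grip_width: 1.003
```

Request:
drive_tool(
  series="0 0 0 0 0 -0.87 1;0 0 0 0 0 -0.87 1;0 0 0 0 0 -0.87 1;0 0 0 0 0 -0.87 1",
)

```text
time_s: 3.75
eef_pos: [537.5, -105.7, 353.3]
ee_rot: [0.002, 0.833, 0.553, -0.0]
force: [-0.0, -0.0, 0.3]
grip_width: 1.001
```

Request:
drive_tool(
  series="0 0 0 0 0 -0.87 1;0 0 0 0 0 -0.87 1;0 0 0 0 0 -0.87 1;0 0 0 0 0 -0.87 1;0 0 0 0 0 -0.87 1",
)

```text
time_s: 4.25
eef_pos: [537.3, -106.2, 353.2]
ee_rot: [0.002, 0.697, 0.717, -0.001]
force: [-0.1, -0.0, 0.4]
grip_width: 1.005
```

```bash
cat >> h.py <<'E'
from scipy.spatial.transform import Rotation as Rot
def pose():
    s=telemetry.sense();q=s["ee_rot"];return s,np.array(s["eef_pos"]),Rot.from_quat([q[1],q[2],q[3],q[0]])
def status():
    s,x,R=pose();m=R.as_matrix();print("t",round(s["time_s"],2),"tcp",np.round(x,1),"yang",round(np.arctan2(m[1,1],m[0,1]),4),"z",np.round(m[:,2],3),"F",np.round(s["force"],1),"w",round(s["grip_width"],3),"q",np.round(s["joints"],2));return x,R
def go(X,yang=None):
    "shift/turn units (tool frame) from now to TCP X, tool down, jaw angle yang"
    s,x,R=pose();d=R.inv().apply(np.array(X)-x)/120
    w=np.zeros(3)
    if yang is not None:
        y=np.array([np.cos(yang),np.sin(yang),0]);z=np.array([0,0,-1.]);T=Rot.from_matrix(np.column_stack([np.cross(y,z),y,z]))
        w=(R.inv()*T).as_rotvec()/.5
    print(np.round(d,3),np.round(w,3))
E
python3 - <<'E'
from h import *
status()
p=eyes.capture("wrist"); cv2.imwrite("pics/w1.png",p["frame"][:,:,::-1])
import pickle;pickle.dump(p,open("w1.pkl","wb"))
print(p["fx"],p["cx"],p["cy"],ray(p,320,240))
E
```

```text
t 4.25 tcp [ 537.3 -106.2  353.2] yang 0.0287 z [ 0.002 -0.004 -1.   ] F [-0.1 -0.   0.4] w 1.005 q [-0.41  0.31  1.19 -0.    1.64 -0.44]
374.18709910147055 316.60397787050135 237.74128770133254 (array([535.24041636, -30.90996909, 495.13682843]), array([ 0.02124602, -0.3016725 , -0.95323718]))
```

View pics/w1.png

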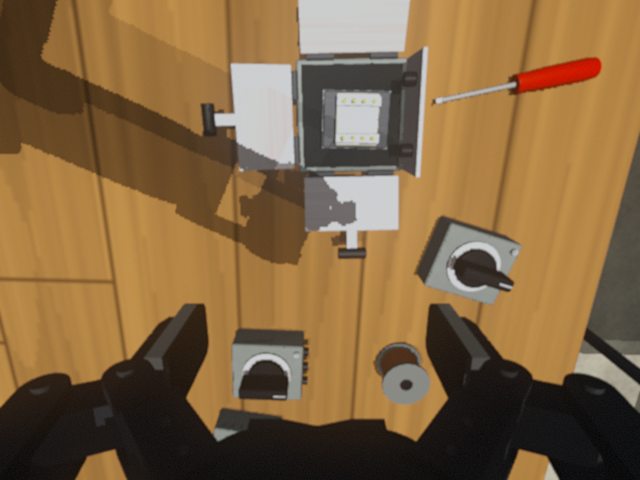

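The wrist view shows the front pull at (208,120), the right pull at (352,253) and the rear wall's top edge from (427,48) to (419,175). The transformer is inside the bay, and box A's knob is at about (266,385). Next I'll fit the bay pose and panel angles.

```bash
cat > fit.py <<'E'
from h import *
import pickle
from scipy.optimize import least_squares
w=pickle.load(open("w1.pkl","rb")); t=eyes.capture("top")
def bay(q,P):
    c,s=np.cos(q[2]),np.sin(q[2]);return np.array([q[0]+c*P[0]-s*P[1],q[1]+s*P[0]+c*P[1],P[2]])
def pull(side,a,r=96):
    d=64+r*np.cos(a);z=45+r*np.sin(a);return {"F":[-d,0,z],"L":[0,d,z],"R":[0,-d,z]}[side]
T=lambda u,v:(70+u/1.6,90+v/1.6)
def obs(q):
    F,L,R=q[3:6]
    return [(w,pull("F",F),(208.5,120)),(w,pull("R",R),(352,253)),(w,[-62,62,45],(299,59)),(w,[-62,-62,45],(301,170)),
     (w,[64,62,113],(427,48)),(w,[64,-62,113],(419,175)),(t,pull("L",L),T(241,263)),(t,pull("R",R),T(467,257)),(t,pull("F",F),T(360,373)),
     (t,[64,62,113],T(308,209)),(t,[64,-62,113],T(397,207))]
if __name__=="__main__":
    res=lambda q:np.concatenate([np.r_[proj(p,bay(q,P))-o] for p,P,o in obs(q)]+[np.array(q[3:6])*3])
    r=least_squares(res,[576,-28,.03,0,0,0],loss="soft_l1")
    print(np.round(r.x,3));print(np.round(res(r.x),1).reshape(-1).tolist())
    for s,a in zip("FLR",r.x[3:]):print(s,np.round(bay(r.x,pull(s,a)),1))
    for s,h in [("wF",(208.5,120,w)),("wR",(352,253,w)),("tL",(*T(241,263),t))]:print(s,np.round(atz(h[2],h[0],h[1],45),1))
    for h in [(266,385),(248,385),(284,385)]:print("knob",np.round(atz(w,*h,91),1))
E
python3 fit.py
```

```text
[ 5.7638e+02 -2.5576e+01  4.4000e-02  1.8300e-01 -2.8000e-02  1.6900e-01]
[0.4, -0.0, -1.2, 0.1, -3.6, 0.4, -2.3, 3.1, 1.1, -2.5, 0.2, 4.9, -0.0, 0.1, -0.1, -2.1, -1.8, 0.1, -2.9, -0.4, -0.2, -1.2, 0.5, -0.1, 0.5]
F [418.1 -32.5  62.5]
L [569.3 134.2  42.4]
R [ 583.4 -184.1   61.1]
wF [412.9 -32.7  45. ]
wR [ 586.6 -189.6   45. ]
tL [569.3 133.6  45. ]
knob [ 480.9 -356.5   91. ]
knob [ 457.8 -357.1   91. ]
knob [ 504.1 -355.9   91. ]
```

Request:
drive_tool(
  series="-0.34 0.2 1 0 0 0.0 1;-0.34 0.2 1 0 0 0 1;-0.34 0.2 1 0 0 0 1;-0.34 0.2 1 0 0 0 1",
)

```text
time_s: 4.75
eef_pos: [561.7, -146.9, 229.5]
ee_rot: [-0.001, 0.697, 0.717, -0.002]
force: [0.0, 0.4, -0.2]
grip_width: 1.001
```

Request:
drive_tool(
  series="-0.34 0.2 1 0 0 -0.03 1;-0.34 0.2 1 0 0 -0.03 1;-0.34 0.2 1 0 0 -0.03 1;-0.34 0.2 1 0 0 -0.03 1;-0.34 0.2 1 0 0 -0.03 1;-0.34 0.2 1 0 0 -0.03 1",
)

```text
time_s: 5.35
eef_pos: [587.4, -187.0, 112.8]
ee_rot: [0.001, 0.692, 0.722, -0.001]
force: [-0.4, -0.4, 0.8]
grip_width: 1.0
```

Run:
```python
from h import *
x,R=status()
p=eyes.capture("wrist"); 
import pickle;pickle.dump(p,open("w2.pkl","wb"))
c=x.copy();print(proj(p,x),proj(p,x-[0,0,18.7]),proj(p,x+[0,0,18.7]))
im=p["frame"][:,:,::-1].copy();cv2.imwrite("pics/w2.png",im)
```

```text
t 5.35 tcp [ 587.4 -187.   112.8] yang 0.0424 z [-0.    -0.003 -1.   ] F [-0.4 -0.4  0.8] w 1.0 q [-0.5   0.62  1.35 -0.    1.17 -0.54]
[315.03934818 308.44553412] [315.15665711 289.49074098] [314.8920865  332.24009745]
```

View pics/w2.png

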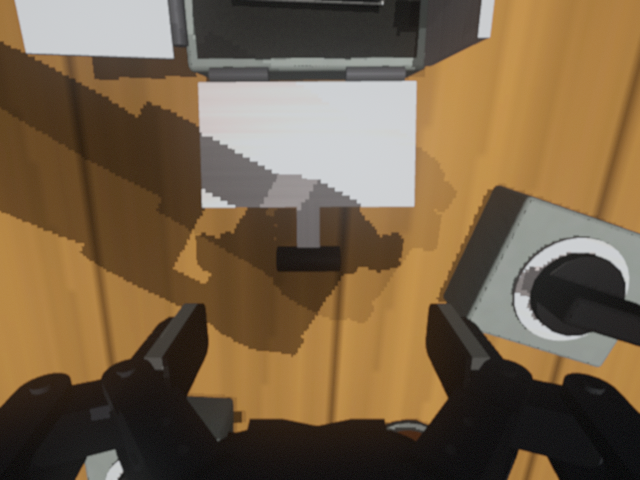

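The right pull is at (309,259), spanning columns 277 to 341. Its panel's outer corners are at (201,208) and (414,206).

Run:
```python
from fit import *
p=pickle.load(open("w2.pkl","rb"))
def R(r,u,a,h=0):return [u,-(64+r*np.cos(a)-h*np.sin(a)),45+r*np.sin(a)+h*np.cos(a)]
O=[(68,-56,2,201,208),(68,56,2,414,206),(96,-17,0,276.5,260),(96,17,0,341,259)]
O2=O+[(4,-56,2,198,83),(4,56,2,416.5,82)]
for a0 in (None,0.):
  for OO in (O,O2):
    f=lambda q:np.concatenate([proj(p,bay(q,R(r,u,q[3] if a0 is None else a0,h)))-[a,b] for r,u,h,a,b in OO]+[[0 if a0 is None else q[3]]])
    s=least_squares(f,[576,-26,.04,0.]);a=s.x[3]
    print(np.round(s.x,3),"rms",round(np.sqrt(np.mean(s.fun**2)),2),"pull",np.round(bay(s.x,R(96,0,a)),1))
x=atz(p,309,259.5,45);print(x);go([x[0],x[1],45-18.7],None)
```

```text
[ 5.7509e+02 -2.5088e+01  5.4000e-02  2.2900e-01] rms 0.33 pull [ 583.5 -182.4   66.8]
[ 5.75843e+02 -2.51970e+01  4.90000e-02  2.26000e-01] rms 0.44 pull [ 583.5 -182.6   66.5]
[ 5.74923e+02 -2.80850e+01  5.30000e-02  0.00000e+00] rms 4.81 pull [ 583.3 -187.9   45. ]
[ 5.75891e+02 -2.65840e+01  4.70000e-02  0.00000e+00] rms 4.5 pull [ 583.4 -186.4   45. ]
[ 583.70354621 -190.49845436   45.        ]
[-0.026 -0.028  0.714] [0. 0. 0.]
```

```bash
cat >> h.py <<'E'
def arc(side,B,a0,a1,n,X0,R0,g=0):
    "rows for pull moving a0->a1 from measured TCP; relative displacement in tool frame"
    yaw=B[2];d={"F":np.array([-np.cos(yaw),-np.sin(yaw),0]),"L":np.array([-np.sin(yaw),np.cos(yaw),0]),"R":np.array([np.sin(yaw),-np.cos(yaw),0])}[side]
    P=lambda a:96*(np.cos(a)*d+np.array([0,0,np.sin(a)]))
    for a in np.linspace(a0,a1,n+1)[1:]:
        v=np.round(R0.inv().apply(P(a)-P(a0))/120,2);print(f"{v[0]:g} {v[1]:g} {v[2]:g} 0 0 0 {g:g}",end=";")
    print()
E
python3 - <<'E'
from h import *
go([583.5,-182.5,48],0.05)
E
```

```text
[ 0.04  -0.027  0.533] [-0.003  0.006 -0.015]
```

Request:
drive_tool(
  series="0.04 -0.03 0.2 0 0 -0.015 1;0.04 -0.03 0.4 0 0 -0.015 1;0.04 -0.03 0.53 0 0 -0.015 1;0.04 -0.03 0.53 0 0 -0.015 0.6;0.04 -0.03 0.53 0 0 -0.015 0.5;0.04 -0.03 0.53 0 0 -0.015 0.5;0.04 -0.03 0.53 0 0 -0.015 0.5",
  newtons=30,
)

```text
time_s: 6.15
eef_pos: [583.7, -182.7, 49.6]
ee_rot: [0.001, 0.689, 0.725, -0.001]
force: [0.0, -0.3, -0.9]
grip_width: 0.502
```

Run:
```python
from h import *
x,R=status()
p=eyes.capture("wrist");cv2.imwrite("pics/w3.png",p["frame"][150:450,120:520,::-1])
arc("R",[575.5,-25,.05],.227,1.62,20,x,R)
```

```text
t 6.15 tcp [ 583.7 -182.7   49.6] yang 0.0502 z [ 0.    -0.004 -1.   ] F [ 0.  -0.3 -0.9] w 0.502 q [-0.49  0.69  1.42 -0.    1.03 -0.54]
0.01 0 -0.05 0 0 0 0;0.03 0 -0.11 0 0 0 0;0.05 0 -0.16 0 0 0 0;0.08 0 -0.21 0 0 0 0;0.11 0 -0.26 0 0 0 0;0.14 0 -0.3 0 0 0 0;0.17 0 -0.34 0 0 0 0;0.21 0 -0.39 0 0 0 0;0.25 0 -0.42 0 0 0 0;0.3 0 -0.46 0 0 0 0;0.34 0 -0.49 0 0 0 0;0.39 0 -0.52 0 0 0 0;0.44 0 -0.55 0 0 0 0;0.49 0 -0.57 0 0 0 0;0.54 0 -0.59 0 0 0 0;0.6 0 -0.6 0 0 0 0;0.65 0 -0.61 0 0 0 0;0.71 0 -0.62 0 0 0 0;0.76 0 -0.62 0 0 0 0;0.82 0 -0.62 0 0 0 0;
```

View pics/w3.png

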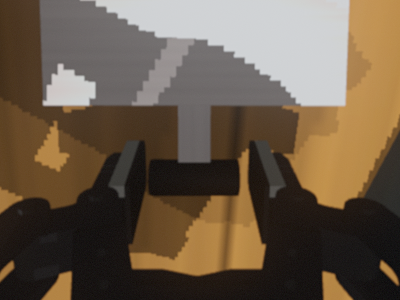

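The barrel sits centred between the pads, so I'll close on it.

Request:
drive_tool(
  series="0 0 0 0 0 0 0.3;0 0 0 0 0 0 0.3;0 0 0 0 0 0 0.3;0 0 0 0 0 0 0.3;0 0 0 0 0 0 0.3",
  newtons=30,
)

```text
time_s: 6.7
eef_pos: [582.7, -182.8, 49.4]
ee_rot: [0.0, 0.689, 0.725, -0.002]
force: [-5.0, -0.2, 1.4]
grip_width: 0.388
```

Request:
drive_tool(
  series="0.01 0 -0.05 0 0 0 0.3;0.03 0 -0.11 0 0 0 0.3;0.05 0 -0.16 0 0 0 0.3;0.08 0 -0.21 0 0 0 0.3;0.08 0 -0.21 0 0 0 0.3",
)

```text
time_s: 7.2
eef_pos: [582.2, -172.8, 75.5]
ee_rot: [0.001, 0.689, 0.725, -0.002]
force: [-2.9, -0.4, -0.8]
grip_width: 0.386
```

Request:
drive_tool(
  series="0.03 0 -0.05 0 0 0 0.3;0.06 0 -0.09 0 0 0 0.3;0.09 0 -0.13 0 0 0 0.3;0.13 0 -0.18 0 0 0 0.3;0.17 0 -0.21 0 0 0 0.3;0.22 0 -0.25 0 0 0 0.3;0.26 0 -0.28 0 0 0 0.3;0.31 0 -0.31 0 0 0 0.3;0.36 0 -0.34 0 0 0 0.3;0.41 0 -0.36 0 0 0 0.3;0.46 0 -0.38 0 0 0 0.3;0.52 0 -0.39 0 0 0 0.3;0.57 0 -0.4 0 0 0 0.3;0.63 0 -0.41 0 0 0 0.3;0.67 0 -0.41 0 0 0 0.3;0.7 0 -0.41 0 0 0 0.3",
)

```text
time_s: 8.8
eef_pos: [578.2, -88.5, 125.5]
ee_rot: [0.001, 0.689, 0.725, -0.002]
force: [-5.1, -3.7, 4.9]
grip_width: 0.39
```

Run:
```python
from h import *
x,R=status()
B=[575.5,-25,.05]
print("upright pull", B[0]+64*np.sin(.05),B[1]-64*np.cos(.05),141)
```

```text
t 8.8 tcp [578.2 -88.5 125.5] yang 0.051 z [-0.001 -0.005 -1.   ] F [-5.1 -3.7  4.9] w 0.39 q [-0.35  0.54  1.45 -0.01  1.15 -0.4 ]
upright pull 578.6986668333234 -88.92001666527784 141
```

Request:
drive_tool(
  series="0.04 0 0 0 0 0 0.3;0.04 0 0 0 0 0 0.3;0.04 0 0 0 0 0 0.3",
)

```text
time_s: 9.1
eef_pos: [577.9, -83.2, 125.7]
ee_rot: [0.001, 0.689, 0.725, -0.002]
force: [-4.1, -0.7, 2.5]
grip_width: 0.386
```

Request:
drive_tool(
  series="0.03 0 0 0 0 0 0.3;0.05 0 0 0 0 0 0.3;0.05 0 0 0 0 0 0.3",
)

```text
time_s: 9.4
eef_pos: [577.8, -80.8, 125.7]
ee_rot: [0.004, 0.689, 0.725, -0.004]
force: [-2.7, -20.5, -4.5]
grip_width: 0.39
```

The stop is felt at 20 N. I'll release, lift and move over the left pull.

Request:
drive_tool(
  series="0 0 0 0 0 0 0.65;0 0 0 0 0 0 0.65;0 0 0 0 0 0 0.65;0 0 -0.3 0 0 0 0.65;0 0 -0.6 0 0 0 0.8;0 0 -1 0 0 0 1;0 0 -1 0 0 0 1;0 0 -1 0 0 0 1",
)

```text
time_s: 10.2
eef_pos: [578.2, -79.0, 246.4]
ee_rot: [0.004, 0.689, 0.725, -0.004]
force: [-0.5, -0.5, -1.9]
grip_width: 0.997
```

Request:
drive_tool(
  series="0.9 0 0 0 0 0 1;0.9 0 0 0 0 0 1;0.9 0 0 0 0 0 1;0.9 0 0 0 0 0 1",
)

```text
time_s: 10.6
eef_pos: [572.1, 30.4, 244.0]
ee_rot: [0.004, 0.688, 0.726, -0.004]
force: [-0.4, 0.1, 0.0]
grip_width: 0.998
```

Request:
drive_tool(
  series="0.9 0 0 0 0 0 1;0.9 0 0 0 0 0 1;0.9 0 0 0 0 0 1;0.9 0 0 0 0 0 1;0.9 0 0 0 0 0 1",
)

```text
time_s: 11.1
eef_pos: [566.6, 136.5, 242.3]
ee_rot: [0.003, 0.688, 0.726, -0.005]
force: [0.3, -0.9, 0.2]
grip_width: 1.0
```

Request:
drive_tool(
  series="0 0 1 0 0 0 1;0 0 1 0 0 0 1;0 0 1 0 0 0 1;0 0 1 0 0 0 1;0 0 1 0 0 0 1",
)

```text
time_s: 11.6
eef_pos: [567.2, 133.9, 123.3]
ee_rot: [0.004, 0.689, 0.725, -0.004]
force: [-0.6, 0.1, 0.7]
grip_width: 1.0
```

Run:
```python
from h import *
import pickle
x,R=status()
p=eyes.capture("wrist");cv2.imwrite("pics/w4.png",p["frame"][:,:,::-1]);pickle.dump(p,open("w4.pkl","wb"))
```

```text
t 11.6 tcp [567.2 133.9 123.3] yang 0.0511 z [-0.    -0.011 -1.   ] F [-0.6  0.1  0.7] w 1.0 q [ 0.04  0.54  1.46 -0.01  1.15 -0.01]
```

View pics/w4.png

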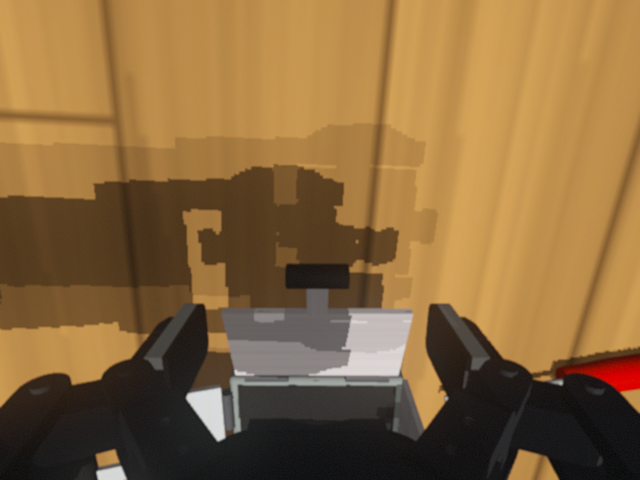

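The left pull is at (318,276), spanning 286 to 350. Its panel's outer corners are at (222,309) and (412,309), and the hinge edge is near row 376.

```bash
cat > fl.py <<'E'
from fit import *
def P3(side,r,u,a,h=0):
    d=64+r*np.cos(a)-h*np.sin(a);z=45+r*np.sin(a)+h*np.cos(a)
    return {"L":[u,d,z],"R":[u,-d,z],"F":[-d,u,z]}[side]
def solve(side,p,OO):
    f=lambda q:np.concatenate([proj(p,bay(q,P3(side,r,u,q[3],h)))-[a,b] for r,u,h,a,b in OO])
    s=least_squares(f,[576,-26,.05,0.1]);a=s.x[3]
    print(np.round(s.x,3),np.round(s.fun,1).tolist(),"pull",np.round(bay(s.x,P3(side,96,0,a)),1));return s.x
E
python3 - <<'E'
from fl import *
p=pickle.load(open("w4.pkl","rb"))
O=[(68,-56,2,222.5,309),(68,56,2,412,309),(96,-17,0,286,277),(96,17,0,350,276.5)]
solve("L",p,O);q=solve("L",p,O+[(4,-56,2,233,376),(4,56,2,405,376)])
X=bay(q,P3("L",96,0,q[3]));X[2]-=18.7;go(X,.05)
E
```

```text
[ 5.76398e+02 -2.32980e+01  5.00000e-02  3.59000e-01] [-1.5, 2.7, 2.0, 2.9, 0.2, -2.6, -0.7, -2.1] pull [568.7 130.4  78.7]
[ 5.77545e+02 -2.46370e+01  5.60000e-02  3.39000e-01] [-0.3, 3.5, 1.9, 2.6, 0.6, -2.5, -0.8, -2.3, 3.7, -0.4, -5.3, -1.2] pull [568.9 129.7  76.9]
[-0.035  0.008  0.55 ] [0.003 0.023 0.004]
```

Request:
drive_tool(
  series="-0.04 0.01 0.2 0 0.02 0 1;-0.04 0.01 0.4 0 0.02 0 1;-0.04 0.01 0.54 0 0.02 0 0.8;-0.04 0.01 0.54 0 0.02 0 0.5;-0.04 0.01 0.54 0 0.02 0 0.5;-0.04 0.01 0.54 0 0.02 0 0.5;-0.04 0.01 0.54 0 0.02 0 0.5",
)

```text
time_s: 12.4
eef_pos: [569.8, 129.2, 60.8]
ee_rot: [0.002, 0.688, 0.725, 0.001]
force: [0.4, -0.1, 0.6]
grip_width: 0.494
```

Run:
```python
from h import *
import pickle
x,R=status()
p=eyes.capture("wrist");pickle.dump(p,open("w5.pkl","wb"));cv2.imwrite("pics/w5.png",p["frame"][200:440,120:520,::-1])
for z in (10,18.7,26):print(proj(p,x+[0,0,z])-[120,200])
```

```text
t 12.4 tcp [569.8 129.2  60.8] yang 0.0521 z [ 0.004 -0.001 -1.   ] F [ 0.4 -0.1  0.6] w 0.494 q [ 0.02  0.62  1.51 -0.    1.01 -0.03]
[195.11715532 120.34877149]
[195.15175637 132.08629558]
[195.18412903 143.06789243]
```

View pics/w5.png

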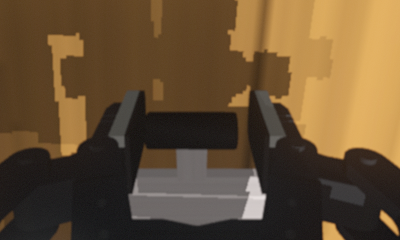

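The barrel is at crop (191,131), between the pads at the grasp depth. I'll close and raise.

Run:
```python
from h import *
x,R=status()
arc("L",[576,-23,.05],.36,1.62,20,x,R,.3)
```

```text
t 12.45 tcp [569.6 129.1  60.5] yang 0.052 z [ 0.003 -0.001 -1.   ] F [ 0.   0.6 -0.2] w 0.503 q [ 0.02  0.62  1.51 -0.    1.01 -0.03]
-0.02 0 -0.05 0 0 0 0.3;-0.04 0 -0.09 0 0 0 0.3;-0.07 0 -0.14 0 0 0 0.3;-0.09 0 -0.18 0 0 0 0.3;-0.12 0 -0.22 0 0 0 0.3;-0.16 0 -0.26 0 0 0 0.3;-0.19 0 -0.29 0 0 0 0.3;-0.23 0 -0.33 0 0 0 0.3;-0.27 0 -0.36 0 0 0 0.3;-0.31 0 -0.39 0 0 0 0.3;-0.35 0 -0.41 0 0 0 0.3;-0.4 0 -0.44 0 0 0 0.3;-0.44 0 -0.46 0 0 0 0.3;-0.49 0 -0.47 0 0 0 0.3;-0.54 0 -0.49 0 0 0 0.3;-0.59 0 -0.5 0 0 0 0.3;-0.64 0 -0.51 0 0 0 0.3;-0.69 0 -0.51 0 0 0 0.3;-0.74 0 -0.52 0 0 0 0.3;-0.79 0 -0.52 0 0 0 0.3;
```

Request:
drive_tool(
  series="0 0 0 0 0 0 0.3;0 0 0 0 0 0 0.3;0 0 0 0 0 0 0.3;0 0 0 0 0 0 0.3;0 0 0 0 0 0 0.3",
  newtons=30,
)

```text
time_s: 12.95
eef_pos: [567.8, 129.4, 60.2]
ee_rot: [-0.0, 0.688, 0.725, -0.001]
force: [-8.3, 0.9, 2.0]
grip_width: 0.389
```

Request:
drive_tool(
  series="-0.02 0 -0.05 0 0 0 0.3;-0.04 0 -0.09 0 0 0 0.3;-0.07 0 -0.14 0 0 0 0.3;-0.09 0 -0.18 0 0 0 0.3;-0.12 0 -0.22 0 0 0 0.3;-0.16 0 -0.26 0 0 0 0.3;-0.19 0 -0.29 0 0 0 0.3;-0.23 0 -0.33 0 0 0 0.3;-0.27 0 -0.36 0 0 0 0.3;-0.31 0 -0.39 0 0 0 0.3;-0.35 0 -0.41 0 0 0 0.3;-0.4 0 -0.44 0 0 0 0.3;-0.44 0 -0.46 0 0 0 0.3;-0.49 0 -0.47 0 0 0 0.3;-0.54 0 -0.49 0 0 0 0.3;-0.59 0 -0.5 0 0 0 0.3;-0.64 0 -0.51 0 0 0 0.3;-0.69 0 -0.51 0 0 0 0.3",
)

```text
time_s: 14.75
eef_pos: [571.8, 46.8, 122.7]
ee_rot: [-0.001, 0.688, 0.726, -0.001]
force: [-11.4, 4.5, 7.7]
grip_width: 0.387
```

Request:
drive_tool(
  series="-0.03 0 0 0 0 0 0.3;-0.05 0 0 0 0 0 0.3;-0.05 0 0 0 0 0 0.3",
)

```text
time_s: 15.05
eef_pos: [572.0, 40.2, 123.3]
ee_rot: [-0.0, 0.688, 0.726, -0.001]
force: [-6.1, 0.2, 1.5]
grip_width: 0.392
```

Request:
drive_tool(
  series="-0.03 0 0 0 0 0 0.3;-0.05 0 0 0 0 0 0.3;-0.05 0 0 0 0 0 0.3",
)

```text
time_s: 15.35
eef_pos: [572.3, 33.7, 123.5]
ee_rot: [-0.0, 0.688, 0.725, -0.001]
force: [-5.6, 0.5, -0.0]
grip_width: 0.39
```

Request:
drive_tool(
  series="-0.02 0 0 0 0 0 0.3;-0.03 0 0 0 0 0 0.3;-0.03 0 0 0 0 0 0.3",
)

```text
time_s: 15.65
eef_pos: [572.3, 32.0, 123.5]
ee_rot: [-0.002, 0.688, 0.725, -0.0]
force: [-3.2, 13.4, -1.4]
grip_width: 0.385
```

Run:
```python
from h import *
import pickle
x,R=status()
p=eyes.capture("scene");cv2.imwrite("pics/s6.png",cv2.resize(p["frame"][200:310,260:420,::-1],(800,550),interpolation=cv2.INTER_CUBIC))
```

```text
t 15.65 tcp [572.3  32.  123.5] yang 0.0526 z [-0.003  0.002 -1.   ] F [-3.2 13.4 -1.4] w 0.385 q [-0.15  0.52  1.49  0.    1.14 -0.2 ]
```

View pics/s6.png

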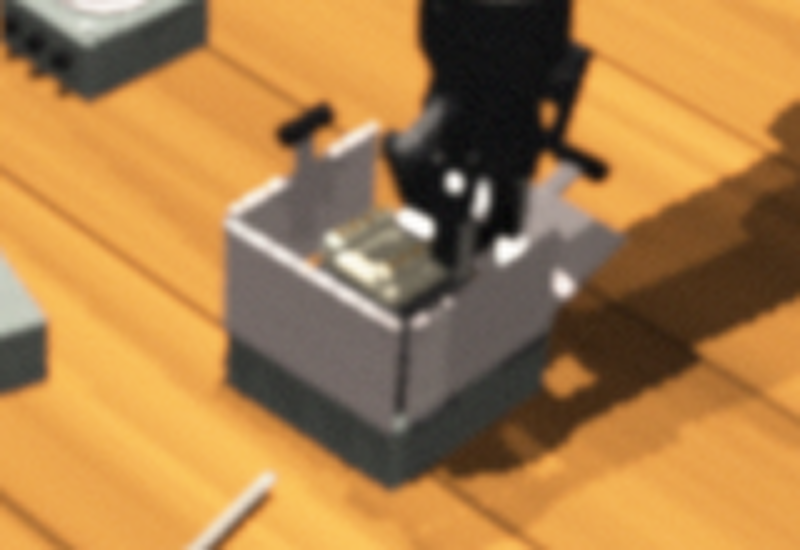

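The right panel stands upright and the left one is against its stop (13 N). I'll release it and go over the front pull with the jaws turned 90°.

Request:
drive_tool(
  series="0 0 0 0 0 0 0.65;0 0 0 0 0 0 0.65;0 0 0 0 0 0 0.65;0 0 -0.3 0 0 0 0.65;0 0 -0.6 0 0 0 0.8;0 0 -1 0 0 0 1;0 0 -1 0 0 0 1;0 0 -1 0 0 0 1",
)

```text
time_s: 16.5
eef_pos: [573.1, 31.4, 244.3]
ee_rot: [-0.0, 0.688, 0.725, 0.0]
force: [-0.3, 0.1, -0.8]
grip_width: 1.003
```

Request:
drive_tool(
  series="-0.27 -0.65 0 0 0 0 1;-0.27 -0.65 0 0 0 0 1;-0.27 -0.65 0 0 0 0 1;-0.27 -0.65 0 0 0 0 1",
)

```text
time_s: 16.9
eef_pos: [496.7, -5.3, 243.7]
ee_rot: [-0.001, 0.689, 0.725, 0.0]
force: [0.4, -0.4, -0.5]
grip_width: 0.993
```

Request:
drive_tool(
  series="-0.27 -0.65 0 0 0 0.78 1;-0.27 -0.65 0 0 0 0.78 1;-0.27 -0.65 0 0 0 0.78 1;-0.27 -0.65 0 0 0 0.78 1",
)

```text
time_s: 17.3
eef_pos: [420.8, -41.8, 243.5]
ee_rot: [-0.001, 0.817, 0.577, 0.0]
force: [-0.3, -0.6, 0.0]
grip_width: 0.998
```

Request:
drive_tool(
  series="0 0 0 0 0 0.78 1;0 0 0 0 0 0.78 1;0 0 0 0 0 0.78 1;0 0 0 0 0 0.78 1",
)

```text
time_s: 17.7
eef_pos: [421.6, -41.6, 243.1]
ee_rot: [-0.001, 0.912, 0.409, -0.0]
force: [0.6, 0.6, -0.3]
grip_width: 0.996
```

Request:
drive_tool(
  series="0 0 0 0 0 0.78 1;0 0 0 0 0 0.78 1;0 0 0 0 0 0.78 1;0 0 0 0 0 0.78 1",
)

```text
time_s: 18.1
eef_pos: [422.1, -41.4, 242.8]
ee_rot: [-0.001, 0.974, 0.227, -0.001]
force: [0.7, -0.7, 0.3]
grip_width: 1.003
```

Request:
drive_tool(
  series="0 0 0.95 0 0 0.78 1;0 0 0.95 0 0 0.78 1;0 0 0.95 0 0 0.78 1;0 0 0.95 0 0 0.78 1;0 0 0.95 0 0 0.78 1",
)

```text
time_s: 18.6
eef_pos: [422.6, -41.3, 129.5]
ee_rot: [-0.001, 0.999, 0.037, -0.0]
force: [-0.2, -1.0, 0.2]
grip_width: 1.001
```

Run:
```python
from h import *
import pickle
x,R=status()
p=eyes.capture("wrist");pickle.dump(p,open("w6.pkl","wb"));cv2.imwrite("pics/w6.png",p["frame"][:,:,::-1])
go([418,-32.5,62.5-18],-1.52)
```

```text
t 18.6 tcp [422.6 -41.3 129.5] yang -1.4977 z [-0.001  0.001 -1.   ] F [-0.2 -1.   0.2] w 1.001 q [-0.38  0.21  1.92  0.    1.01  1.12]
[-0.035 -0.076  0.712] [-0.002 -0.001  0.043]
```

View pics/w6.png

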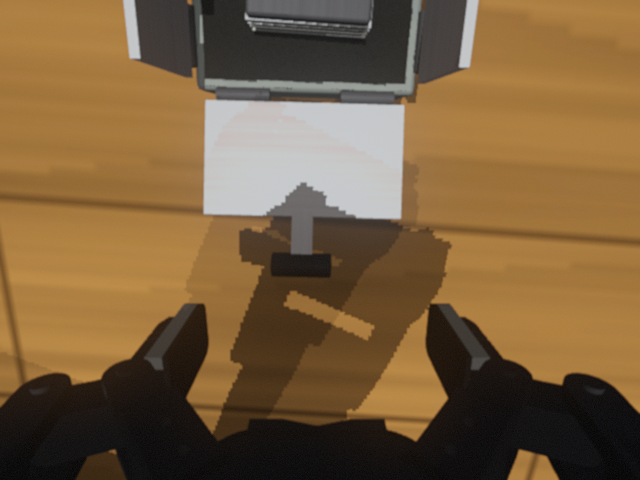

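Both side panels stand upright. The front pull is at (301,265), spanning 271 to 331, with its panel's outer corners at (204,214) and (403,218).

Run:
```python
from fl import *
p=pickle.load(open("w6.pkl","rb"))
O=[(68,56,2,204,214),(68,-56,2,403,218),(96,17,0,271,265),(96,-17,0,331,265.5)]
solve("F",p,O);q=solve("F",p,O+[(4,56,2,206,100),(4,-56,2,405,105)])
X=bay(q,P3("F",96,0,q[3]));print(X);X[2]-=18;go(X,q[2]-np.pi/2)
```

```text
[ 5.75764e+02 -2.50590e+01  5.10000e-02  2.95000e-01] [-0.8, -0.3, -0.8, 0.1, 0.9, -0.3, 0.7, 0.5] pull [420.1 -33.   72.9]
[ 5.75702e+02 -2.52650e+01  5.00000e-02  2.94000e-01] [-0.7, -0.3, -0.8, 0.4, 0.9, -0.2, 0.7, 0.7, -0.1, -0.2, -0.1, -0.2] pull [420.  -33.   72.9]
[420.02540547 -32.98983757  72.86219222]
[-0.018 -0.071  0.627] [-0.002 -0.002  0.043]
```

Request:
drive_tool(
  series="-0.02 -0.07 0.2 0 0 0.04 1;-0.02 -0.07 0.4 0 0 0.04 1;-0.02 -0.07 0.63 0 0 0.04 0.8;-0.02 -0.07 0.63 0 0 0.04 0.5;-0.02 -0.07 0.63 0 0 0.04 0.5;-0.02 -0.07 0.63 0 0 0.04 0.5;-0.02 -0.07 0.63 0 0 0.04 0.3;-0.02 -0.07 0.63 0 0 0.04 0.3;-0.02 -0.07 0.63 0 0 0.04 0.3;-0.02 -0.07 0.63 0 0 0.04 0.3",
  newtons=30,
)

```text
time_s: 19.7
eef_pos: [420.4, -32.5, 55.4]
ee_rot: [-0.001, 1.0, 0.025, 0.001]
force: [2.3, 7.3, 0.4]
grip_width: 0.39
```

Run:
```python
from h import *
x,R=status()
arc("F",[576,-25,.05],.29,1.62,20,x,R,.3)
```

```text
t 19.7 tcp [420.4 -32.5  55.4] yang -1.52 z [ 0.003  0.002 -1.   ] F [2.3 7.3 0.4] w 0.39 q [-0.36  0.34  2.    0.    0.8   1.16]
0.02 -0 -0.05 0 0 0 0.3;0.04 -0 -0.1 0 0 0 0.3;0.06 -0 -0.15 0 0 0 0.3;0.09 -0 -0.19 0 0 0 0.3;0.12 -0 -0.24 0 0 0 0.3;0.15 -0 -0.28 0 0 0 0.3;0.19 -0 -0.32 0 0 0 0.3;0.22 -0 -0.36 0 0 0 0.3;0.26 -0 -0.39 0 0 0 0.3;0.31 -0 -0.42 0 0 0 0.3;0.35 -0 -0.45 0 0 0 0.3;0.4 -0 -0.48 0 0 0 0.3;0.44 -0 -0.5 0 0 0 0.3;0.49 -0 -0.52 0 0 0 0.3;0.54 -0 -0.54 0 0 0 0.3;0.6 -0 -0.55 0 0 0 0.3;0.65 -0 -0.56 0 0 0 0.3;0.7 -0 -0.57 0 0 0 0.3;0.75 -0 -0.57 0 0 0 0.3;0.81 -0 -0.57 0 0 0 0.3;
```

Request:
drive_tool(
  series="0.02 0 -0.05 0 0 0 0.3;0.04 0 -0.1 0 0 0 0.3;0.06 0 -0.15 0 0 0 0.3;0.09 0 -0.19 0 0 0 0.3;0.12 0 -0.24 0 0 0 0.3;0.15 0 -0.28 0 0 0 0.3;0.19 0 -0.32 0 0 0 0.3;0.22 0 -0.36 0 0 0 0.3;0.26 0 -0.39 0 0 0 0.3;0.31 0 -0.42 0 0 0 0.3;0.35 0 -0.45 0 0 0 0.3;0.4 0 -0.48 0 0 0 0.3;0.44 0 -0.5 0 0 0 0.3;0.49 0 -0.52 0 0 0 0.3;0.54 0 -0.54 0 0 0 0.3;0.6 0 -0.55 0 0 0 0.3;0.65 0 -0.56 0 0 0 0.3;0.7 0 -0.57 0 0 0 0.3;0.75 0 -0.57 0 0 0 0.3",
)

```text
time_s: 21.6
eef_pos: [510.9, -28.0, 124.6]
ee_rot: [-0.001, 1.0, 0.025, 0.002]
force: [-3.5, 4.1, 3.7]
grip_width: 0.384
```

Request:
drive_tool(
  series="0.03 0 0 0 0 0 0.3;0.05 0 0 0 0 0 0.3;0.05 0 0 0 0 0 0.3",
)

```text
time_s: 21.9
eef_pos: [517.5, -27.7, 124.8]
ee_rot: [-0.001, 1.0, 0.025, 0.002]
force: [-0.6, 4.0, -1.1]
grip_width: 0.387
```

Request:
drive_tool(
  series="0.02 0 0 0 0 0 0.3;0.035 0 0 0 0 0 0.3;0.035 0 0 0 0 0 0.3",
)

```text
time_s: 22.2
eef_pos: [521.2, -27.5, 124.7]
ee_rot: [-0.001, 1.0, 0.025, 0.001]
force: [-6.6, 2.6, 1.3]
grip_width: 0.387
```

Request:
drive_tool(
  series="0.015 0 0 0 0 0 0.3;0.02 0 0 0 0 0 0.3;0.02 0 0 0 0 0 0.3",
)

```text
time_s: 22.5
eef_pos: [521.4, -27.5, 124.5]
ee_rot: [-0.001, 1.0, 0.026, -0.002]
force: [-15.6, 1.6, 8.0]
grip_width: 0.388
```

All three panels are now pressed to their stops. I'll release, lift and go over the knob.

Request:
drive_tool(
  series="0 0 0 0 0 0 0.65;0 0 0 0 0 0 0.65;0 0 0 0 0 0 0.65;0 0 -0.3 0 0 0 0.65;0 0 -0.6 0 0 0 0.8;0 0 -1 0 0 0 1;0 0 -1 0 0 0 1;0 0 -1 0 0 0 1",
)

```text
time_s: 23.3
eef_pos: [522.3, -27.8, 245.3]
ee_rot: [-0.0, 1.0, 0.026, -0.0]
force: [0.5, 0.2, -1.4]
grip_width: 0.997
```

Request:
drive_tool(
  series="-0.18 0.95 0 0 0 0 1;-0.18 0.95 0 0 0 0 1;-0.18 0.95 0 0 0 0 1;-0.18 0.95 0 0 0 0 1",
)

```text
time_s: 23.7
eef_pos: [506.0, -144.6, 243.8]
ee_rot: [-0.001, 1.0, 0.024, -0.001]
force: [0.4, -0.1, -0.3]
grip_width: 1.0
```

Request:
drive_tool(
  series="-0.18 0.95 0 0 0 0 1;-0.18 0.95 0 0 0 0 1;-0.18 0.95 0 0 0 0 1;-0.18 0.95 0 0 0 0 1",
)

```text
time_s: 24.1
eef_pos: [489.7, -260.2, 242.6]
ee_rot: [-0.001, 1.0, 0.023, -0.002]
force: [0.6, 0.4, 0.5]
grip_width: 0.999
```

Request:
drive_tool(
  series="-0.18 0.95 0.4 0 0 0 1;-0.18 0.95 0.4 0 0 0 1;-0.18 0.95 0.4 0 0 0 1;-0.18 0.95 0.4 0 0 0 1;-0.18 0.95 0.4 0 0 0 1",
)

```text
time_s: 24.6
eef_pos: [474.1, -373.1, 194.2]
ee_rot: [-0.002, 1.0, 0.024, -0.002]
force: [0.4, 0.5, -0.6]
grip_width: 0.999
```

Run:
```python
from h import *
import pickle
x,R=status()
p=eyes.capture("wrist");s=eyes.capture("scene");pickle.dump(p,open("w7.pkl","wb"))
a=p["frame"][160:480,100:540,::-1]
b=cv2.resize(s["frame"][200:310,280:400,::-1],(360,330),interpolation=cv2.INTER_CUBIC)
im=np.zeros((330,800,3),np.uint8);im[:320,:440]=a;im[:,440:]=b
cv2.imwrite("pics/w7.png",im)
```

```text
t 24.6 tcp [ 474.1 -373.1  194.2] yang -1.5235 z [-0.004  0.004 -1.   ] F [ 0.4  0.5 -0.6] w 0.999 q [-0.86  0.52  1.3  -0.    1.33  0.66]
```

View pics/w7.png

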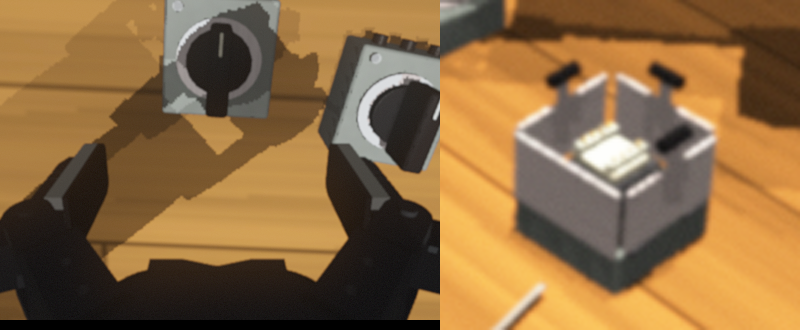

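The box is closed, with all three panels upright and the transformer in place. The knob's bar runs from full-frame (319,182) to (317,275), with the disc centred near (319,220).

Run:
```python
from h import *
import pickle
p=pickle.load(open("w7.pkl","rb"))
for n,u,v,z in [("disc",319,220,57),("end lo",317.5,275,91),("end hi",320,183,91),("box c1",263,274,45),("box c2",369,276,45),("mid",319,226,91)]:print(n,np.round(atz(p,u,v,z),1))
t=eyes.capture("top")
for o in ("switch_box","knob_grip"):
  for im,c in ((p,0),):pass
  for d in nets.spot_in(o,t)[:4]:
    l,tt,r,b=d["rect"];print(o,round(d["confidence"],2),np.round(atz(t,(l+r)/2,(tt+b)/2,45 if o[0]=="s" else 75),0))
```

```text
disc [ 477.9 -374.1   57. ]
end lo [ 446.5 -374.6   91. ]
end hi [ 511.7 -373.1   91. ]
box c1 [ 425.7 -329.6   45. ]
box c2 [ 428.4 -418.7   45. ]
mid [ 482.4 -373.9   91. ]
switch_box 0.92 [ 602. -556.   45.]
switch_box 0.86 [ 740. -202.   45.]
switch_box 0.55 [ 475. -365.   45.]
switch_box 0.45 [ 389. -526.   45.]
knob_grip 0.88 [ 741. -208.   75.]
knob_grip 0.85 [ 485. -368.   75.]
knob_grip 0.61 [ 604. -560.   75.]
knob_grip 0.35 [515. -28.  75.]
```

Request:
drive_tool(
  series="0.03 0.01 0.4 0 0 0.04 1;0.03 0.01 0.8 0 0 0.04 1;0.03 0.01 1 0 0 0.04 1;0.03 0.01 1 0 0 0.04 1",
  newtons=50,
)

```text
time_s: 25.25
eef_pos: [476.2, -372.7, 72.0]
ee_rot: [-0.003, 1.0, 0.014, -0.004]
force: [-0.2, -0.3, -0.5]
grip_width: 1.0
```

Request:
drive_tool(
  series="0 0 0.08 0 0 0 0.7;0 0 0.08 0 0 0 0.4;0 0 0.08 0 0 0 0.1;0 0 0.08 0 0 0 0.1;0 0 0.08 0 0 0 0.1;0 0 0.08 0 0 0 0.1;0 0 0.08 0 0 0 0.1",
)

```text
time_s: 25.95
eef_pos: [476.5, -373.8, 63.6]
ee_rot: [-0.002, 1.0, 0.014, -0.003]
force: [-0.5, -4.1, 6.3]
grip_width: 0.177
```

```bash
python3 -c "
from h import *
status()"
```

```text
t 25.95 tcp [ 476.5 -373.8   63.6] yang -1.5434 z [-0.005  0.004 -1.   ] F [-0.5 -4.1  6.3] w 0.177 q [-0.86  0.66  1.42 -0.    1.06  0.69]
```

The knob is gripped. I'll turn it clockwise (positive about the tool's z).

Request:
drive_tool(
  series="0 0 -0.01 0 0 0.2 0.1;0 0 -0.01 0 0 0.4 0.1;0 0 -0.01 0 0 0.6 0.1;0 0 -0.01 0 0 0.8 0.1;0 0 -0.01 0 0 0.8 0.1",
)

```text
time_s: 26.45
eef_pos: [476.2, -374.5, 63.8]
ee_rot: [-0.001, 0.982, -0.186, -0.003]
force: [1.2, -8.8, -8.8]
grip_width: 0.175
```

Request:
drive_tool(
  series="0 0 0 0 0 0.2 0.1;0 0 0 0 0 0.4 0.1;0 0 0 0 0 0.6 0.1;0 0 0 0 0 0.8 0.1;0 0 0 0 0 0.8 0.1",
)

```text
time_s: 26.95
eef_pos: [475.9, -375.1, 63.7]
ee_rot: [0.0, 0.925, -0.379, -0.003]
force: [-2.8, -6.1, -1.9]
grip_width: 0.178
```

```bash
python3 -c "
from h import *
status();print(telemetry.sense()['wrist_torque'])"
```

```text
t 26.95 tcp [ 475.9 -375.1   63.7] yang -2.3482 z [-0.006  0.002 -1.   ] F [-2.8 -6.1 -1.9] w 0.178 q [-0.86  0.66  1.42 -0.    1.06  1.49]
[-0.81063394  0.18106253  0.09209908]
```

Request:
drive_tool(
  series="0 0 0 0 0 0.2 0.1;0 0 0 0 0 0.4 0.1;0 0 0 0 0 0.6 0.1;0 0 0 0 0 0.75 0.1;0 0 0 0 0 0.8 0.1;0 0 0 0 0 0.8 0.1;0 0 0 0 0 0.8 0.1",
)

```text
time_s: 27.65
eef_pos: [475.3, -375.6, 63.7]
ee_rot: [0.001, 0.832, -0.555, -0.004]
force: [-3.6, -5.0, 0.9]
grip_width: 0.181
```

```bash
python3 -c "
from h import *
status();print(telemetry.sense()['wrist_torque'])
p=eyes.capture('wrist');cv2.imwrite('pics/w8.png',p['frame'][150:450,120:520,::-1])"
```

```text
t 27.65 tcp [ 475.3 -375.6   63.7] yang -2.7478 z [-0.007  0.002 -1.   ] F [-3.6 -5.   0.9] w 0.181 q [-0.86  0.66  1.42 -0.01  1.06  1.89]
[-0.55710791  0.30618139  0.14697443]
```

View pics/w8.png

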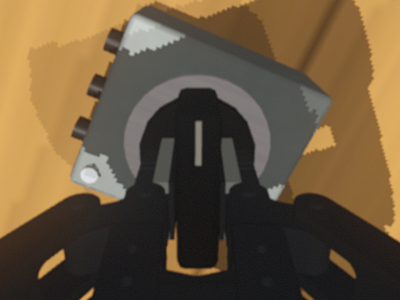

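The bar has followed the tool through about 1.2 rad. I'll press a little further to confirm the stop.

Request:
drive_tool(
  series="0 0 0 0 0 0.06 0.1;0 0 0 0 0 0.12 0.1;0 0 0 0 0 0.12 0.1;0 0 0 0 0 0.12 0.1",
)

```text
time_s: 28.1
eef_pos: [475.2, -375.8, 63.7]
ee_rot: [0.002, 0.815, -0.579, -0.004]
force: [-2.3, -4.7, -0.2]
grip_width: 0.179
```

```bash
python3 -c "
from h import *
status();print(telemetry.sense()['wrist_torque'])"
```

```text
t 28.1 tcp [ 475.2 -375.8   63.7] yang -2.8068 z [-0.008  0.001 -1.   ] F [-2.3 -4.7 -0.2] w 0.179 q [-0.86  0.66  1.42 -0.01  1.06  1.95]
[-0.53077278  0.04677933  0.59728488]
```

The torque jumped to 0.6 Nm, so the knob is at its stop. I'll let go and lift.

Request:
drive_tool(
  series="0 0 0 0 0 0 1;0 0 0 0 0 0 1;0 0 0 0 0 0 1;0 0 0 0 0 0 1;0 0 0 0 0 0 1;0 0 0 0 0 0 1;0 0 -0.3 0 0 0 1;0 0 -0.7 0 0 0 1;0 0 -1 0 0 0 1;0 0 -1 0 0 0 1;0 0 -1 0 0 0 1",
)

```text
time_s: 29.2
eef_pos: [476.2, -375.9, 183.9]
ee_rot: [0.002, 0.815, -0.579, -0.003]
force: [0.7, 1.1, -0.8]
grip_width: 0.994
```

```bash
python3 -c "
from h import *
status()
p=eyes.capture('wrist');s=eyes.capture('scene')
im=np.zeros((360,800,3),np.uint8);im[:360,:400]=p['frame'][60:420,120:520,::-1];im[:330,400:]=cv2.resize(s['frame'][155:310,225:413,::-1],(400,330),interpolation=cv2.INTER_CUBIC)
cv2.imwrite('pics/w9.png',im)"
```

```text
t 29.2 tcp [ 476.2 -375.9  183.9] yang -2.8069 z [-0.007  0.    -1.   ] F [ 0.7  1.1 -0.8] w 0.994 q [-0.86  0.53  1.3  -0.01  1.32  1.95]
```

View pics/w9.png

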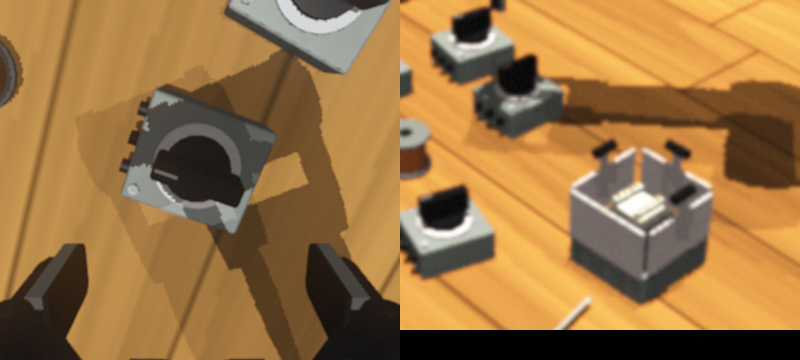

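The bar lies parallel to the box edge again (both slope about 20° in the picture), so the knob has sprung back. The bay is closed and the arm is clear, so I'll hand in.

```bash
python3 -c "
from h import *
print(ctrl.finish_job())"
```

```text
the job is handed in; nothing more can be done
None
```

I raised the right, left and front panels by their pulls, each until I felt its stop (20 N, 13 N and 16 N). I then turned the nearest switch box's knob clockwise about 1.26 rad of tool turn, let go, lifted clear and handed the job in after about 29 s. No verdict is reported.

- **Knob at its stop:** the wrist torque about the vertical jumped from 0.15 to 0.60 Nm over the last bit of turn. The joint angle itself was never measured.
- **Last picture:** all three panels looked upright, and the transformer stood in place. The knob bar lay parallel to its box edge again (both about 20° in the image), and the gripper touched nothing. I checked this by eye only and did not measure the other things on the bench; in the crops I viewed nothing looked disturbed.
- **Disagreement:** the stops came 5–10 mm further in than the camera-fitted hinge lines. I put this down to the barrels sitting off-centre in the pads, and the forces and pictures agree that the panels are fully up.
- **Panels not flat at the start:** they were raised by roughly 0.2 to 0.35 rad, and the fit for the left panel was poor (2–5 px off), so I checked that grasp with a close-up before closing.

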